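# Circlip on the potter's wheel spindle

### The arm

A 7-joint arm with a two-finger parallel gripper is mounted at the origin on the work surface. World frame = base frame: x ahead of the robot, y to its left, z up, the work surface at z = 0. Lengths are in m, angles in rad, forces in N, time in s.
With the tool pointing down it reaches from about 0.4 to 0.85 m from the base axis. Payload 4.4 kg.
Tool frame: the origin (TCP) lies at the centre of the arm's flange, where the gripper is bolted on; the fingertips stand 199 mm ahead of it and the grasp point (between the pads) lies 180 mm ahead of it; z points along the fingers, y is the line along which they close (so a half turn about z gives the same grasp; the last joint's range is limited). The gripper opens to 94 mm and grips with 3 to 60 N. Pads are 16 mm wide; open, the fingers measure 119 mm over their backs; the gripper's body (75 mm by 177 mm) begins 78 mm behind the grasp point.
Start: joints at [1.153, 0.628, 0.038, 1.517, -0.027, 0.996, -0.02], TCP at [0.224, -0.61, 0.405] pointing down, gripper open.
Joint ranges: [-3.06, 3.06], [-0.37, 2.12], [-1.25, 1.32], [0.18, 2.47], [-1.1, 4.24], [0.23, 1.98], [-2.94, 2.94]. Speed limits (rad/s): [2.57, 2.57, 3.14, 3.14, 3.14, 3.14, 3.14].

### API

Orientations are given as a unit quaternion [w, x, y, z].
In Python, from workcell import arm gives the robot as it stands.
- The arm moves only by the tool jog_arm, never from a script. Its arguments are lists of equal length, an entry for each row: "dp": the shift along the tool's x, y, z scaled (see below), a list of three; "twist": the turn about the tool's z scaled (see below). In form: {"dp": [[x, y, z], ...], "twist": [twist, ...]}. A call has 1 to 10 rows; each row is the pose to reach, as a shift and turn from the pose commanded when the call began, along the tool's axes at that moment, turning the shorter way round; what a row does not reach only later rows make up. The controller multiplies each number of a shift by 0.1 m and each number of a turn by 180 degrees. A row lasts 1/12 s, in which the tool goes at most 41.7 mm and 7.16 degrees, less where a joint would pass 70% of its speed; a pose out of reach is approached as far as the arm can. A call with a number of a shift or a turn outside -1 to 1 is refused whole. A call with a gripper value outside its range is refused whole. "fingers" is the gripper's target within -1 to 1 (shut at 1, half-way at 0, fully open at -1), set as the call begins (left out, the last holds). The fingers move at their own pace and stop on an object; "squeeze" is the grip in N (left out, the last holds). Time passes only in rows, so rows that repeat a pose let the fingers close. It gives the time, the measured TCP pose, the force, the opening and the grip force at its end, in the units of the state.
- arm.state(): the state, without advancing time (a new reading comes with each control period).
- arm.read_camera(name): name is "scene" or "top" or "wrist"; returns the picture (384x512x3 uint8, red, green, blue); there is no depth.
- arm.camera_params(name): a dict with "fx", "fy", "cx", "cy" (pixels), "position" and "attitude" of the camera in the world; the wrist camera has in their place "mount" (4x4, takes a point from camera to tool coordinates, whose origin is the TCP and whose axes are the flange's). Camera axes: x right, y down, z forward; pixel columns grow to the right and rows downward; lengths in m; the calibration is good to about 2 mm. A picture is of the moment at which its call begins: read the wrist's pose just before it. camera_params takes no time and is no camera call.
- arm.hand_in(): hands the job in; it is judged then, once.
The state is a dict: "clock": time; "qpos": joint angles; "joint_vel": joint speeds; "joint_efforts": joint torques, N m; "tcp_pos": TCP position; "ee_rot": TCP orientation; "ft_force": force on the tool from outside, world axes, zero at the start; "wrist_torque": the same for the moment, N m; "finger_gap": finger opening in m; "finger_force": force on a finger pad.
Only numpy, scipy, OpenCV 4.12 (cv2) and the standard library are available. Lean on these libraries where they do the work, as an engineer would, in place of code of your own. Each camera call takes 0.05 s, during which the arm holds its last target. There are 200 camera calls.

### The job

The potter's wheel has its head off and the circlip has to go back above the top bearing. First lock the wheel off: take the red key out of the wooden block, push it fully into the slot of the yellow key switch on the deck, turn it clockwise to its stop and leave it in. Then take the circlip pliers off their wooden rest by the orange handles, squeeze them right in so that the circlip on their tips is spread, lower the spread ring over the spindle without forcing it until it is level with the groove just above the brass washer, and finish there still holding the pliers level and squeezed, so the ring stays spread around the spindle; leave the other things on the bench alone.

Things in the scene. Friction and masses are not known exactly. Their poses are not given: they have to be found in the camera images.
- key_bow (a point): Middle of the red bow (grip) of the key: 28 wide (x axis) x 8 thick (y axis) x 30 high, pinched across its thickness. Below it (z up) a brass blade, 12 x 5 in section, its last 6 pointed and 3 thick, reaches 49 below this point. 30 g. Stands upright in the block; either way round fits the switch.
- tool_block: Fixed wooden block 110 x 44, 28 high, with three thin hex keys standing in its +x end (up to 66 high, 40 or more from the key). Origin at table height under the slot in which the key stands 24 deep, 20 from the block's -x end.
- switch_slot (a point): Middle of the mouth of the slot in the steel core of the key switch, a yellow housing 48 square on the wheel's deck, 145 above the table. Slot 14 long (x axis, turns with the core) x 7 wide (y axis, flared to 13 at the mouth), 24 deep: with the key home its bow's middle is 25 above this point. It points to the green dot at the start, to the red one when locked off.
- key_switch (a joint): Turn of the switch core, clockwise from above: 0 = on (start), 1.05 rad = locked off, at its stop. Light friction (0.03 N m), stays where it is left. The key has up to 0.2 rad of play in the slot: turn it 1.25 rad or to the stop.
- tool_rest: Fixed dark wooden rest: a base 130 x 44, 8 high, and two crossbars 12 thick, tops 40 above the table, at x = +45 (50 wide) and -45 (88 wide), that carry the pliers. Origin at table height midway between the bars, under the middle of the handles; fingers fit between the bars (78 free).
- pliers_grip (a point): Where to grip the circlip pliers (bent tips, 0.13 to 0.21 kg): centre line, half-way up the 12 high orange handles, 46 above the table at the start. x: forwards to the tips, y: the squeezing line, z: up. Over the outsides the handles measure 43 here when free, 24 when squeezed to the stop (faces then parallel). Handles reach 55 behind this point; the pivot is 60 ahead.
- pliers_left (a joint): Squeeze of the pliers: 0 = free, ring closed; 0.156 rad = at the stop, ring fully spread. Sprung: about 7 N at each handle to begin, 14 N at the stop; springs shut when let go. Both handles move alike. As they roll on the finger pads the pliers creep about 2.5 forwards (+x) in the grip. Loosely held they tip: squeeze before lifting.
- circlip_centre (a point): Centre of the spread circlip, half-way through its 2.5 thickness (z = ring axis, up): 129 ahead of pliers_grip and 25 below it. The dark steel ring is hooked on the two bent tips and stays on them, gap and lugs towards the handles. Bore diameter 28.8 closed, 34 fully spread, then 42 over its outside. The pliers' jaws are 21 above the ring.
- spindle_groove (a point): On the spindle's axis at the middle height of the circlip groove (3.8 wide), 160 above the table; z up along the spindle, x and y those of the wheel (front = -x). Spindle diameter 30, it ends 20 above this point. The brass washer's face (diameter 40) is 2 below it: a ring lying on the washer has its middle 0.75 below this point.
- spindle_end (a point): Centre of the spindle's top end, 180 above the table. The last 6 taper from diameter 30 to 21.
- wheel: Fixed bench-top potter's wheel, origin on the spindle's axis at table height. Aluminium deck 115 above the table, reaching 153 to the front (-x), 173 to the back and 123 to each side. Bearing tower round the spindle: diameter 100 at the deck, 76 above. Key switch at x = -95, y = +75; the key left in it reaches 185 above the table.
- glaze_jar: Bystander: green glass jar with metal lid, 64 across, 85 high; origin under its middle. Leave it alone.
- white_cup: Bystander: small white cup, 76 across, 60 high; origin under its middle. Leave it alone.
- raw_bowl: Bystander: raw clay bowl, 100 across, 50 high; origin under its middle. Leave it alone.
- wrench: Bystander: steel wrench 150 long, lying flat; origin under its middle. Leave it alone.
- wood_rib: Bystander: flat wooden rib 100 x 45 x 6; origin under its middle. Leave it alone.
- brush: Bystander: brush 170 long, lying flat; origin under its middle. Leave it alone.

How it is judged:
On the way, in this order (a step that is already met when the one before it is completed fails the run):
1. the key is fully in the switch and the switch is turned to locked off (horizontal distance between key_bow and switch_slot below 0.012 m and z of key_bow in the frame of switch_slot between 0.018 and 0.03 m and angle between key_bow's own z axis and vertical below 0.35 rad and value of joint key_switch above 0.85 rad), for 0.2 s.
2. the circlip, spread, is at the spindle's end, about to go over it (horizontal distance between circlip_centre and spindle_groove below 0.01 m and value of joint pliers_left above 0.1 rad and z of circlip_centre in the frame of spindle_groove between 0.012 and 0.08 m), for 0.05 s.
At the end, for the whole second after the job is handed in: Key home (within 5 mm) in the switch, turned over 0.85 rad; circlip around the spindle within 3.5 mm of the groove's height and 6.5 mm of the axis, level within 8 degrees, spread (pliers over 0.10 rad); fingers grip the pliers, which rest still and press on the wheel under 20 N (all of step 1 and horizontal distance between circlip_centre and spindle_groove below 0.0065 m and z of circlip_centre in the frame of spindle_groove between -0.0035 and 0.0035 m and angle between circlip_centre's own z axis and vertical below 0.14 rad and value of joint pliers_left above 0.1 rad and contact force between the fingers and pliers above 4 N and contact force between pliers and wheel below 20 N and linear speed of pliers below 0.03 m/s); the arm keeps its last pose, push and grip.
It fails at once if a bystander is pushed more than 40 mm or knocked over (distance of any of glaze_jar, white_cup, raw_bowl, wrench, wood_rib, brush from where it was at the start of the episode above 0.04 m or angle between any of glaze_jar, white_cup, raw_bowl's own z axis and vertical above 0.5 rad).
It fails at once if the pliers or circlip are forced against the wheel (over 50 N) (contact force between pliers and wheel above 50 N).
It also fails if it takes over 61 s, if anything falls off the work surface, if the arm or the gripper's body presses on something with over 40 N, if the wrist force passes 120 N, or if a joint passes its speed limit or range.

## Working session

There is one attempt and no reset: what is moved stays moved. The work goes in short steps, Python scripts to look and compute and a tool call to move; the robot and the scene stay as the last step left them, time stands still between calls to the robot, and variables do not carry over. Pictures are saved under pics/ and viewed, at most 10 in all, crops included, and the job is handed in when it is done.

Besides the shell and the picture viewer there is one more tool, called after "Emit:" in YAML: its name, and indented under it one key for each argument. jog_arm: Moves the arm, as the interface text tells. Its arguments: {"type":"object","properties":{"dp":{"type":"array","items":{"type":"array","items":{"type":"number"}}},"twist":{"type":"array","items":{"type":"number"}},"fingers":{"type":"number"},"squeeze":{"type":"number"}},"required":["dp","twist"]}

```bash
mkdir -p pics; ls
cat > h.py <<'E'
import numpy as np,cv2
from scipy.spatial.transform import Rotation as R
from workcell import arm
def rot(q): return R.from_quat([q[1],q[2],q[3],q[0]]).as_matrix()
def cam(name):
    s=arm.state();p=arm.camera_params(name)
    K=np.array([[p['fx'],0,p['cx']],[0,p['fy'],p['cy']],[0,0,1.]])
    if 'mount' in p:
        M=np.array(p['mount']);A=rot(s['ee_rot']);Rw=A@M[:3,:3];t=A@M[:3,3]+s['tcp_pos']
    else:
        a=np.array(p['attitude']);Rw=rot(a) if a.size==4 else a.reshape(3,3);t=np.array(p['position'])
    return K,Rw,t
def snap(name,fn):
    c=cam(name);im=arm.read_camera(name);cv2.imwrite('pics/'+fn,im[:,:,::-1]);np.savez('pics/'+fn+'.npz',K=c[0],R=c[1],t=c[2]);return im
def load(fn):
    d=np.load('pics/'+fn+'.npz');return d['K'],d['R'],d['t']
def at(fn,u,v,z):
    K,Rw,t=load(fn);r=Rw@np.linalg.inv(K)@[u,v,1];return t+r*(z-t[2])/r[2]
def proj(fn,P):
    K,Rw,t=load(fn);c=K@(Rw.T@(np.array(P)-t));return c[:2]/c[2]
def tool():
    s=arm.state();return rot(s['ee_rot']),np.array(s['tcp_pos'])
E
python3 - <<'E'
from h import *
for n in ['scene','top','wrist']:
    snap(n,n+'0.png');p=arm.camera_params(n);print(n,p)
s=arm.state();print(s)
a=cv2.imread('pics/scene0.png');b=cv2.imread('pics/top0.png')
for n in ['top','scene']: cv2.imwrite(f'pics/{n}0b.png',cv2.resize(cv2.imread(f'pics/{n}0.png'),(800,600),interpolation=cv2.INTER_CUBIC))
E
```

```text
pics
scene {'fx': 422.8385861594243, 'fy': 422.8385861594243, 'cx': 254.95116316455926, 'cy': 192.99762481576082, 'position': array([ 1.14751161, -0.6076816 ,  0.70278163]), 'attitude': array([-0.43382654,  0.81321293,  0.34313309, -0.18093906])}
top {'fx': 410.6761450496867, 'fy': 410.6761450496867, 'cx': 258.93389006286986, 'cy': 188.58925223818255, 'position': array([ 0.41254191, -0.01311145,  1.1674984 ]), 'attitude': array([-0.04018789,  0.7107801 , -0.70100835,  0.04199852])}
wrist {'fx': 326.2976044407819, 'fy': 326.2976044407819, 'cx': 255.20488668001295, 'cy': 192.2886556039108, 'mount': array([[ 2.97702818e-04, -9.72677470e-01, -2.32160400e-01,
         6.70293831e-02],
       [ 9.99999952e-01,  3.09810874e-04, -1.56928284e-05,
         2.89999155e-04],
       [ 8.71898770e-05, -2.32160384e-01,  9.72677515e-01,
         2.08387145e-02],
       [ 0.00000000e+00,  0.00000000e+00,  0.00000000e+00,
         1.00000000e+00]])}
{'clock': 0.15, 'qpos': array([ 1.15320233,  0.62913665,  0.03844444,  1.51806865, -0.02700507,
        0.9963202 , -0.01999216]), 'joint_vel': array([ 0.00124463, -0.00328913, -0.00012713, -0.00253305, -0.00026007,
       -0.00065007,  0.00120934]), 'joint_efforts': array([ 1.90608735e-03, -5.50088704e+01,  1.14509661e+00, -1.86816359e+01,
       -5.20833931e-02,  2.09166063e-02,  1.03965838e-04]), 'tcp_pos': array([ 0.2239458 , -0.60999183,  0.40398544]), 'ee_rot': array([-6.96885598e-04,  9.84568859e-01,  1.74996177e-01, -1.23166774e-04]), 'ft_force': array([ 0.40884922,  0.35302015, -0.56717378]), 'wrist_torque': array([-0.01244389,  0.00175827,  0.01575206]), 'finger_force': 0.0, 'finger_gap': 0.09412537843968163}
```

View pics/top0b.png

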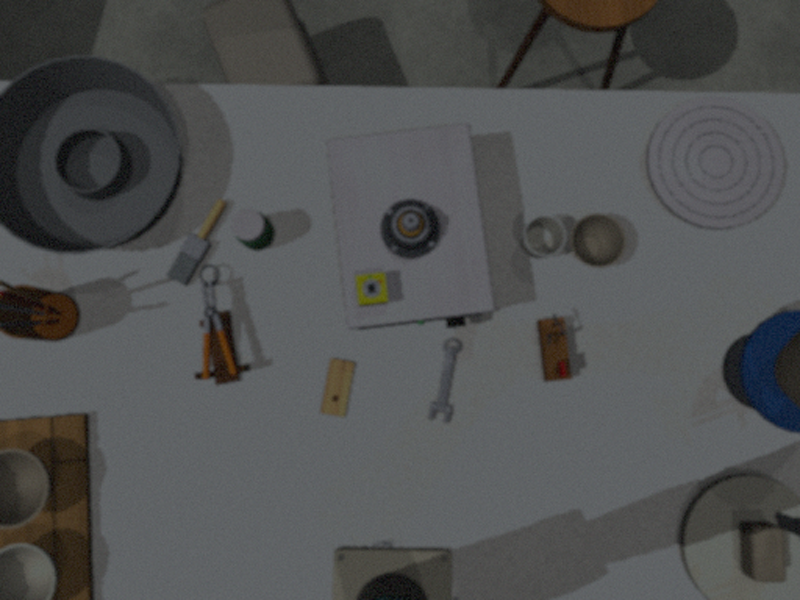

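View pics/scene0b.png

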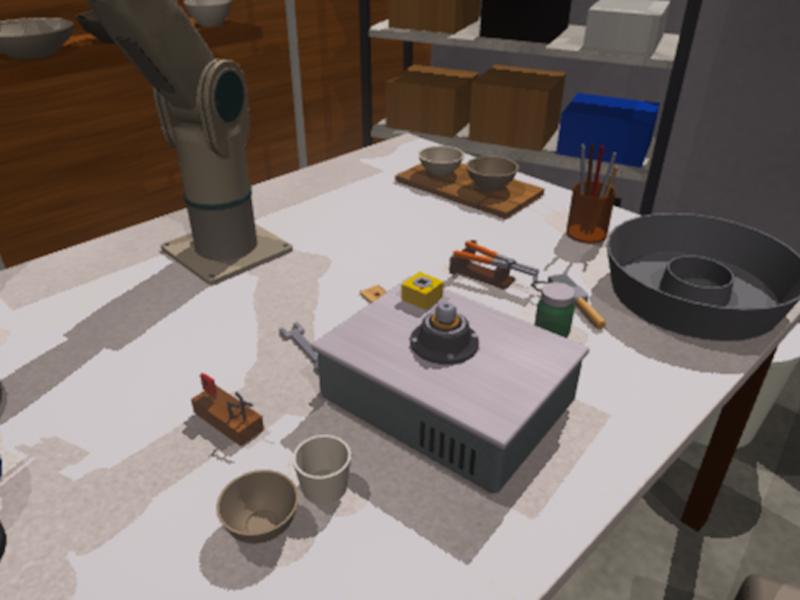

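The top view (800 px wide) shows the key bow at (562,369), the switch at (372,289), the spindle at (410,220), the pliers' handles near (219,350) and the ring at (209,272). Next I convert these to positions.

Run:
```python
from h import *
s=1.5625
for n,u,v,z in [('key',562,369,.053),('blockA(-x end)',557,379,.028),('blockB',551,320,.028),('switch',372,289,.145),('spindle',410,219,.18),('ring',209,273,.02),('pivot',211,311,.046),('handL',206,376,.046),('handR',235,374,.046),('restA',231,381,.04),('restB',224,311,.04),('deckfl',348,327,.115),('deckfr',492,309,.115),('deckbl',328,140,.115),('deckbr',469,124,.115),('jar',252,228,.085),('cup',547,237,.06),('bowl',599,240,.05)]:
    print(n,at('top0.png',u/s,v/s,z).round(3))
print(tool())
```

```text
key [ 0.417 -0.289  0.053]
blockA(-x end) [ 0.4   -0.286  0.028]
blockB [ 0.504 -0.276  0.028]
switch [0.54  0.038 0.145]
spindle [ 0.648 -0.022  0.18 ]
ring [0.581 0.339 0.02 ]
pivot [0.51  0.324 0.046]
handL [0.397 0.327 0.046]
handR [0.401 0.277 0.046]
restA [0.389 0.285 0.04 ]
restB [0.511 0.303 0.04 ]
deckfl [0.481 0.077 0.115]
deckfr [ 0.514 -0.159  0.115]
deckbl [0.798 0.119 0.115]
deckbr [ 0.83  -0.121  0.115]
jar [0.651 0.249 0.085]
cup [ 0.647 -0.264  0.06 ]
bowl [ 0.646 -0.358  0.05 ]
(array([[ 9.38752646e-01,  3.44591401e-01, -4.86436970e-04],
       [ 3.44591744e-01, -9.38751705e-01,  1.32915629e-03],
       [ 1.37229140e-06, -1.41537114e-03, -9.99998998e-01]]), array([ 0.2239458 , -0.60999183,  0.40398544]))
```

```bash
cat >> h.py <<'E'
def yaw(A): return np.arctan2(A[1,0],A[0,0])
def plan(g,yw,n,start=None,tilt=True):
    """grasp-point target g (world), tool-x yaw yw (turn taken literally mod 2pi, shorter), n calls"""
    A,p=tool()
    if start is not None: p,y0=np.array(start[0])+[0,0,.18],start[1]
    else: y0=yaw(A)
    d=np.array(g)+[0,0,.18]-p; dy=yw-y0
    for i in range(n):
        y=y0+dy*i/n; c,s=np.cos(y),np.sin(y)
        Ax=np.array([[c,s,0],[s,-c,0],[0,0,-1]])
        v=Ax.T@(d/n)/.1; rows=max(np.linalg.norm(d/n)/.0417,abs(dy/n)/np.radians(7.16))
        print('dp',v.round(4).tolist(),'twist',round(-dy/n/np.pi,4),'rows>=',round(rows,1))
E
python3 - <<'E'
from h import *
plan([.40,-.285,.18],3.24,4)
E
```

```text
dp [0.6932, -0.6111, 0.11] twist -0.2298 rows>= 5.8
dp [0.924, -0.0004, 0.11] twist -0.2298 rows>= 5.8
dp [0.6937, 0.6104, 0.11] twist -0.2298 rows>= 5.8
dp [0.1172, 0.9166, 0.11] twist -0.2298 rows>= 5.8
```

Emit:
jog_arm:
  dp:
    - [0.693,-0.611,0.11]
    - [0.693,-0.611,0.11]
    - [0.693,-0.611,0.11]
    - [0.693,-0.611,0.11]
    - [0.693,-0.611,0.11]
    - [0.693,-0.611,0.11]
  twist: [-0.23,-0.23,-0.23,-0.23,-0.23,-0.23]
  fingers: 0.3

```text
clock: 0.65
tcp_pos: [0.2682, -0.5285, 0.3936]
ee_rot: [-0.0, 0.857, 0.515, -0.0]
ft_force: [-0.3, 0.3, -0.8]
finger_gap: 0.0576
finger_force: 0.0
```

Emit:
jog_arm:
  dp:
    - [0.924,0,0.11]
    - [0.924,0,0.11]
    - [0.924,0,0.11]
    - [0.924,0,0.11]
    - [0.924,0,0.11]
    - [0.924,0,0.11]
  twist: [-0.23,-0.23,-0.23,-0.23,-0.23,-0.23]

```text
clock: 1.15
tcp_pos: [0.3122, -0.4473, 0.3826]
ee_rot: [-0.0, 0.62, 0.785, 0.0]
ft_force: [-0.7, 0.1, -0.4]
finger_gap: 0.033
finger_force: 0.0
```

Emit:
jog_arm:
  dp:
    - [0.694,0.61,0.11]
    - [0.694,0.61,0.11]
    - [0.694,0.61,0.11]
    - [0.694,0.61,0.11]
    - [0.694,0.61,0.11]
    - [0.694,0.61,0.11]
  twist: [-0.23,-0.23,-0.23,-0.23,-0.23,-0.23]

```text
clock: 1.65
tcp_pos: [0.356, -0.366, 0.3716]
ee_rot: [-0.0, 0.303, 0.953, 0.0]
ft_force: [0.5, -0.5, 0.3]
finger_gap: 0.033
finger_force: 0.0
```

Emit:
jog_arm:
  dp:
    - [0.117,0.917,0.11]
    - [0.117,0.917,0.11]
    - [0.117,0.917,0.11]
    - [0.117,0.917,0.11]
    - [0.117,0.917,0.11]
    - [0.117,0.917,0.11]
    - [0.117,0.917,0.11]
  twist: [-0.23,-0.23,-0.23,-0.23,-0.23,-0.23,-0.23]

```text
clock: 2.23
tcp_pos: [0.3997, -0.2851, 0.3604]
ee_rot: [-0.0, -0.051, 0.999, 0.0]
ft_force: [0.1, 0.3, -0.4]
finger_gap: 0.0331
finger_force: 0.0
```

Run:
```python
from h import *
A,p=tool();print(p,yaw(A),arm.state()['qpos'].round(2),arm.state()['clock'])
im=snap('wrist','w1.png');cv2.imwrite('pics/w1b.png',cv2.resize(im[:,:,::-1],(800,600),interpolation=cv2.INTER_CUBIC))
```

```text
[ 0.39973286 -0.28511178  0.36036573] -3.0386886718459505 [ 1.08  0.57 -0.76  1.99  0.54  0.8   1.68] 2.2333
```

View pics/w1b.png

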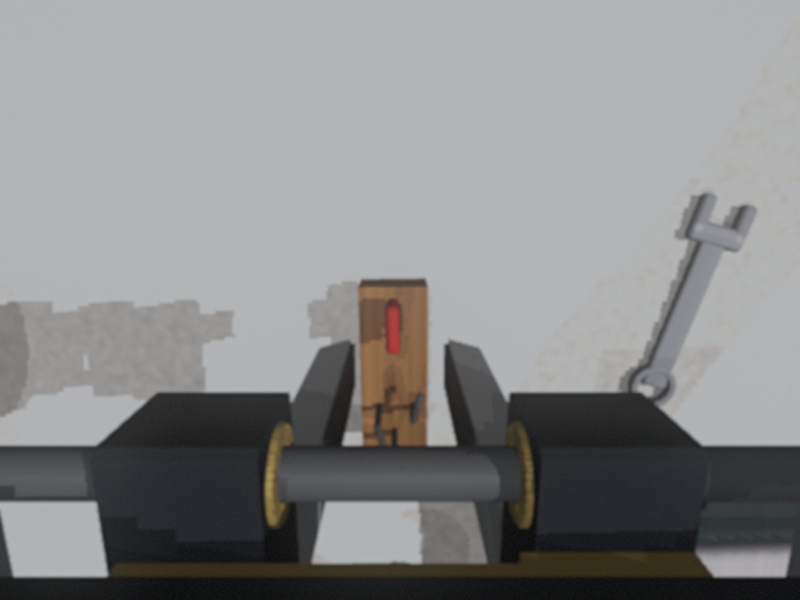

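The wrist view shows the red bow at u 386–400, v 299–353, the block at u 360–427 with its -x end at v≈287, and the fingers straddling it.

Run:
```python
from h import *
s=1.5625
im=cv2.imread('pics/w1.png').astype(int)
m=((im[:,:,2]>90)&(im[:,:,1]<60)&(im[:,:,0]<60)).astype(np.uint8);m[:170]=0;m[260:]=0
ys,xs=np.nonzero(m);print(len(xs),xs.min(),xs.max(),ys.min(),ys.max())
for r in range(ys.min(),ys.max()+1): q=xs[ys==r]; print(r,q.min(),q.max(),im[r,q].mean(0).round()[2],end='; ')
print()
print('far end',at('w1.png',393/s,353/s,.068),'near bottom',at('w1.png',393/s,299/s,.038))
for u,v in [(360,287),(427,287),(361,440),(427,440)]: print(at('w1.png',u/s,v/s,.028))
```

```text
84 247 254 192 225
192 251 252 94.0; 193 252 253 98.0; 194 251 253 96.0; 195 250 254 101.0; 196 248 254 115.0; 197 247 254 119.0; 198 247 248 119.0; 199 247 248 126.0; 200 247 247 119.0; 201 247 248 129.0; 202 247 248 129.0; 203 248 248 140.0; 204 247 248 128.0; 205 247 248 127.0; 206 247 248 126.0; 207 247 254 136.0; 208 247 248 125.0; 209 247 249 135.0; 210 248 248 138.0; 211 248 248 136.0; 212 248 249 144.0; 213 247 249 135.0; 214 247 249 133.0; 215 248 249 144.0; 216 248 249 144.0; 217 248 249 142.0; 218 248 249 143.0; 219 248 249 142.0; 220 248 249 142.0; 221 248 249 142.0; 222 248 251 154.0; 223 248 251 151.0; 224 248 251 150.0; 225 250 251 152.0; 
far end [ 0.42821072 -0.28538441  0.068     ] near bottom [ 0.40427922 -0.28810632  0.038     ]
[ 0.40108933 -0.30923135  0.028     ]
[ 0.39678836 -0.26763398  0.028     ]
[ 0.50564157 -0.29958392  0.028     ]
[ 0.50109357 -0.25547812  0.028     ]
```

Emit:
jog_arm:
  dp:
    - [-0.161,-0.03,0.4]
    - [-0.161,-0.03,0.7]
    - [-0.161,-0.03,0.7]
  twist: [0,0,0]

```text
clock: 2.53
tcp_pos: [0.4146, -0.286, 0.2865]
ee_rot: [-0.003, -0.049, 0.999, 0.002]
ft_force: [-0.6, 0.9, -0.3]
finger_gap: 0.0329
finger_force: 0.0
```

Emit:
jog_arm:
  dp:
    - [0,0,0.3]
    - [0,0,0.553]
    - [0,0,0.553]
    - [0,0,0.553]
  twist: [0,0,0,0]

```text
clock: 2.87
tcp_pos: [0.416, -0.2863, 0.2359]
ee_rot: [-0.001, -0.05, 0.999, 0.0]
ft_force: [0.3, -0.1, 0.3]
finger_gap: 0.033
finger_force: 0.0
```

Emit:
jog_arm:
  dp:
    - [0,0,0]
    - [0,0,0]
    - [0,0,0]
    - [0,0,0]
    - [0,0,0]
    - [0,0,0]
  twist: [0,0,0,0,0,0]
  fingers: 1
  squeeze: 30

```text
clock: 3.37
tcp_pos: [0.4164, -0.2867, 0.236]
ee_rot: [0.001, -0.05, 0.999, -0.0]
ft_force: [0.2, 0.1, 2.6]
finger_gap: 0.0078
finger_force: 30.0
```

Emit:
jog_arm:
  dp:
    - [0,0,-0.2]
    - [0,0,-0.4]
    - [0,0,-0.7]
    - [0,0,-1]
    - [0,0,-1]
  twist: [0,0,0,0,0]

```text
clock: 3.78
tcp_pos: [0.4178, -0.2866, 0.3399]
ee_rot: [0.003, -0.05, 0.999, -0.002]
ft_force: [0.5, 0.5, 0.3]
finger_gap: 0.0078
finger_force: 30.0
```

Emit:
jog_arm:
  dp:
    - [0,0,-0.4]
    - [0,0,-0.8]
    - [0,0,-0.8]
  twist: [0,0,0]

```text
clock: 4.03
tcp_pos: [0.4183, -0.2864, 0.421]
ee_rot: [0.004, -0.05, 0.999, -0.003]
ft_force: [1.1, -0.3, -0.5]
finger_gap: 0.0077
finger_force: 30.0
```

Run:
```python
from h import *
A,p=tool();print(p,yaw(A),arm.state()['clock'])
# tool pose over the front of the switch, wheel yaw .13, half turn
plan([.51,.035,.235],.13+np.pi,4,start=(p-[0,0,.18],yaw(A)+2*np.pi))
```

```text
[ 0.4182944  -0.28640469  0.42104268] -3.041076887127199 4.0333
dp [-0.3087, 0.7765, 0.0151] twist -0.0023 rows>= 2.0
dp [-0.3145, 0.7742, 0.0151] twist -0.0023 rows>= 2.0
dp [-0.3201, 0.7718, 0.0151] twist -0.0023 rows>= 2.0
dp [-0.3258, 0.7694, 0.0151] twist -0.0023 rows>= 2.0
```

Emit:
jog_arm:
  dp:
    - [-0.15,0.38,0]
    - [-0.31,0.776,0]
    - [-0.31,0.776,0]
  twist: [0,0,0]

```text
clock: 4.28
tcp_pos: [0.4409, -0.1988, 0.4161]
ee_rot: [0.002, -0.055, 0.998, 0.002]
ft_force: [-0.7, 0.5, -0.6]
finger_gap: 0.0076
finger_force: 30.0
```

Emit:
jog_arm:
  dp:
    - [-0.31,0.774,0]
    - [-0.31,0.774,0]
  twist: [0,0]

```text
clock: 4.45
tcp_pos: [0.4619, -0.1266, 0.4145]
ee_rot: [-0.001, -0.048, 0.999, -0.0]
ft_force: [0.2, -0.1, -0.4]
finger_gap: 0.0079
finger_force: 30.0
```

Emit:
jog_arm:
  dp:
    - [-0.32,0.772,0]
    - [-0.32,0.772,0]
  twist: [0,0]

```text
clock: 4.62
tcp_pos: [0.4862, -0.0448, 0.4148]
ee_rot: [-0.0, -0.05, 0.999, -0.0]
ft_force: [1.5, 0.5, 0.0]
finger_gap: 0.0081
finger_force: 30.0
```

Emit:
jog_arm:
  dp:
    - [-0.16,0.38,0]
    - [-0.32,0.77,0]
    - [-0.32,0.77,0]
    - [-0.32,0.77,0]
    - [-0.32,0.77,0]
    - [-0.32,0.77,0]
  twist: [-0.009,-0.009,-0.009,-0.009,-0.009,-0.009]

```text
clock: 5.12
tcp_pos: [0.5101, 0.0319, 0.4147]
ee_rot: [-0.001, -0.063, 0.998, -0.001]
ft_force: [-0.1, 0.4, 0.6]
finger_gap: 0.0077
finger_force: 30.0
```

Run:
```python
from h import *
A,p=tool();print(p,yaw(A),arm.state()['clock'],arm.state()['qpos'].round(2))
im=snap('wrist','w2.png');cv2.imwrite('pics/w2b.png',cv2.resize(im[:,:,::-1],(800,600),interpolation=cv2.INTER_CUBIC))
```

```text
[0.51013196 0.03188717 0.41473648] -3.015052520176625 5.1167 [ 0.43  0.52 -0.81  1.87  0.46  0.95  1.1 ]
```

View pics/w2b.png

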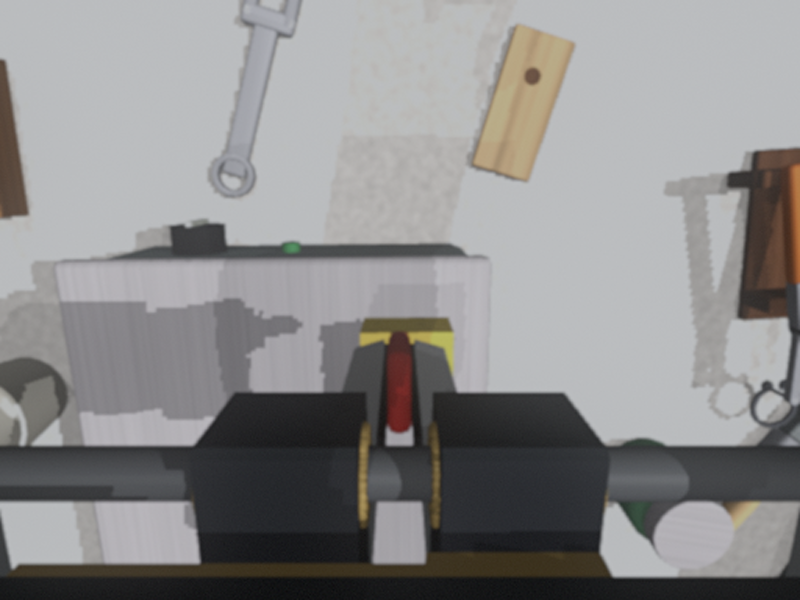

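Emit:
jog_arm:
  dp:
    - [-0.4,0.05,0]
    - [-0.8,0.05,0]
    - [-0.8,0.05,0]
    - [-0.8,0.05,0]
    - [-0.8,0.05,0]
    - [-0.8,0.05,0]
  twist: [0,0,0,0,0,0]

```text
clock: 5.67
tcp_pos: [0.5881, 0.0478, 0.4152]
ee_rot: [-0.001, -0.064, 0.998, -0.0]
ft_force: [0.2, 0.6, -0.1]
finger_gap: 0.0081
finger_force: 30.0
```

Run:
```python
from h import *
A,p=tool();print(p,yaw(A),arm.state()['clock'],arm.state()['qpos'].round(2))
im=snap('wrist','w3.png')
c=im[120:300,180:330,::-1]
for q in [(.543,.039,.145)]: print(proj('w3.png',q))
print(at('w2.png',60/1.5625,262/1.5625,.115),at('w2.png',488/1.5625,257/1.5625,.115))
cv2.imwrite('pics/w3b.png',cv2.resize(im[100:300,155:355,::-1],(600,600),interpolation=cv2.INTER_CUBIC))
```

```text
[0.58812269 0.04775004 0.41523231] -3.0138717422108505 5.6667 [ 0.34  0.63 -0.78  1.66  0.5   1.06  1.11]
[251.89820857 143.19722954]
[ 0.51158097 -0.1572907   0.115     ] [0.47886636 0.07692585 0.115     ]
```

View pics/w3b.png

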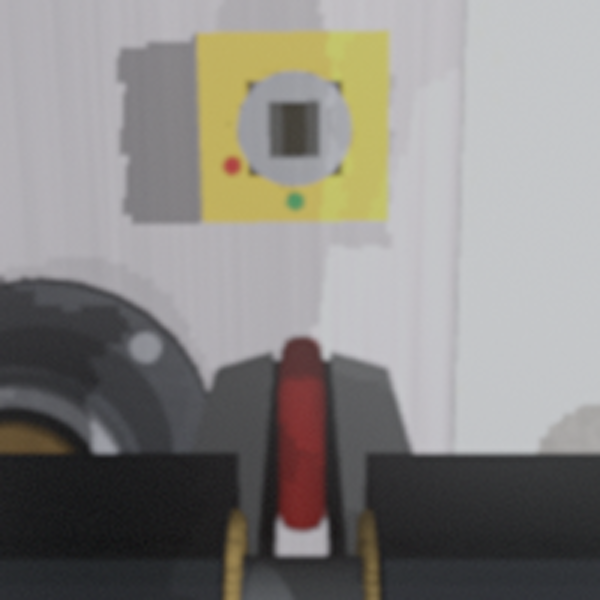

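The crop (3x, offset 155,100) shows the slot mouth centred at (294,129) with the green dot at (295,201). The bow's top face spans v 375–530 at u≈303, and its front bottom edge is at v≈338.

Run:
```python
from h import *
f=lambda u,v,z: at('w3.png',155+(u)/3-.33,100+v/3-.33,z)
A,p=tool();g=p+A@[0,0,.18];print('g',g)
slot=f(294,129.5,.145);print('slot',slot)
for a,b in [((197,35),(201,221)),((389,32),(388,220))]:
    d=f(*b,.145)-f(*a,.145);print('edge',d,np.arctan2(d[1],d[0]))
hc=np.mean([f(*q,.145) for q in [(197,35),(201,221),(389,32),(388,220)]],0);print('housing c',hc)
zb=g[2]-.003
n=f(303,375,zb+.015);e=f(303,530,zb+.015);nb=f(301,338,zb-.015)
print('front top',A.T@(n-g),'far top',A.T@(e-g),'front bottom',A.T@(nb-g),np.linalg.norm(n-e))
# predicted for key centred
K,Rw,t=load('w3.png')
for q in [(0.014,0,-.012),(-.014,0,-.012),(.014,0,.018)]:
    x=proj('w3.png',g+A@np.array(q));print('pred',(x+.33-[155,100])*3)
print('slot in tool', A.T@(slot-g))
```

```text
g [0.58802495 0.04774244 0.23545409]
slot [0.54265599 0.0395466  0.145     ]
edge [4.62778968e-02 5.84206609e-03 2.77555756e-17] 0.12557454824513611
edge [0.04662067 0.00671679 0.        ] 0.14308856641499618
housing c [0.5425497  0.03946638 0.145     ]
front top [ 0.01596991 -0.00013064 -0.01198644] far top [-0.01083871 -0.0001226  -0.01200904] front bottom [ 0.0129703  -0.00046116  0.01801133] 0.026808625099915176
pred [303.82054468 386.834594  ]
pred [303.73665344 547.46198117]
pred [303.44779371 332.77524624]
slot in tool [ 0.04596788 -0.00225895  0.0904948 ]
```

Emit:
jog_arm:
  dp:
    - [0.23,-0.024,0]
    - [0.455,-0.024,0]
    - [0.455,-0.024,0.2]
    - [0.455,-0.024,0.3]
    - [0.455,-0.024,0.33]
    - [0.455,-0.024,0.33]
    - [0.455,-0.024,0.33]
  twist: [-0.002,-0.002,-0.002,-0.002,-0.002,-0.002,-0.002]

```text
clock: 6.3
tcp_pos: [0.5447, 0.0407, 0.3826]
ee_rot: [0.0, -0.067, 0.998, 0.0]
ft_force: [-0.2, -0.5, -0.3]
finger_gap: 0.008
finger_force: 30.0
```

Emit:
jog_arm:
  dp:
    - [0,0,0.03]
    - [0,0,0.06]
    - [0,0,0.09]
    - [0,0,0.12]
    - [0,0,0.12]
  twist: [0,0,0,0,0]

```text
clock: 6.72
tcp_pos: [0.5443, 0.041, 0.3717]
ee_rot: [0.0, -0.068, 0.998, -0.0]
ft_force: [-3.5, -1.1, 13.4]
finger_gap: 0.0078
finger_force: 30.0
```

Emit:
jog_arm:
  dp:
    - [0,0,-0.06]
    - [0.016,-0.011,-0.06]
    - [0.016,-0.011,-0.06]
    - [0.016,-0.011,-0.03]
    - [0.016,-0.011,0.0]
    - [0.016,-0.011,0.02]
    - [0.016,-0.011,0.02]
  twist: [0,0,0,0,0,0,0]

```text
clock: 7.3
tcp_pos: [0.5424, 0.0391, 0.3674]
ee_rot: [-0.001, -0.068, 0.998, -0.0]
ft_force: [-1.2, -0.4, -1.1]
finger_gap: 0.0075
finger_force: 30.0
```

Emit:
jog_arm:
  dp:
    - [0,0,0.04]
    - [0,0,0.08]
    - [0,0,0.12]
    - [0,0,0.14]
    - [0,0,0.14]
  twist: [0,0,0,0,0]

```text
clock: 7.72
tcp_pos: [0.5425, 0.0391, 0.3535]
ee_rot: [-0.001, -0.068, 0.998, -0.0]
ft_force: [-2.8, -0.4, -1.7]
finger_gap: 0.0076
finger_force: 30.0
```

Emit:
jog_arm:
  dp:
    - [0,0,0.02]
    - [0,0,0.03]
    - [0,0,0.04]
    - [0,0,0.04]
  twist: [0,0,0,0]

```text
clock: 8.05
tcp_pos: [0.5424, 0.0395, 0.3519]
ee_rot: [-0.0, -0.067, 0.998, -0.001]
ft_force: [-7.5, -1.9, 15.0]
finger_gap: 0.0078
finger_force: 30.0
```

Emit:
jog_arm:
  dp:
    - [0.004,0,-0.015]
    - [0.004,0,-0.015]
    - [0.004,0,-0.015]
    - [0.004,0,-0.015]
    - [0.004,0,-0.015]
    - [0.004,0,-0.015]
  twist: [0.025,0.05,0.08,0.12,0.16,0.2]

```text
clock: 8.55
tcp_pos: [0.5421, 0.04, 0.3525]
ee_rot: [-0.0, 0.246, 0.969, 0.0]
ft_force: [-4.8, 0.8, 5.6]
finger_gap: 0.0077
finger_force: 30.0
```

Emit:
jog_arm:
  dp:
    - [0,0,0]
    - [0,0,0]
    - [0,0,0]
    - [0,0,0]
    - [0,0,0]
    - [0,0,0]
    - [0,0,0]
  twist: [0.035,0.07,0.1,0.13,0.16,0.17,0.17]

```text
clock: 9.13
tcp_pos: [0.5423, 0.0401, 0.3525]
ee_rot: [0.0, 0.49, 0.872, 0.0]
ft_force: [-4.4, 1.8, 5.3]
finger_gap: 0.008
finger_force: 30.0
```

Emit:
jog_arm:
  dp:
    - [0,0,0.02]
    - [0,0,0.02]
    - [0,0,0.02]
  twist: [0.03,0.045,0.045]

```text
clock: 9.38
tcp_pos: [0.5423, 0.0403, 0.3518]
ee_rot: [0.0, 0.551, 0.835, 0.0]
ft_force: [-7.3, 0.6, 17.0]
finger_gap: 0.0082
finger_force: 30.0
```

Run:
```python
from h import *
s=arm.state();A,p=tool();print(p,yaw(A),s['wrist_torque'],s['ft_force'],s['qpos'].round(2))
```

```text
[0.54228422 0.04025205 0.35182876] 1.9752839996859564 [0.12455652 1.83510923 0.20393154] [-7.26511485  0.58397229 17.03671736] [ 0.13  0.57 -0.38  1.87  0.29  0.76 -0.01]
```

Emit:
jog_arm:
  dp:
    - [0,0,0]
    - [0,0,0]
    - [0,0,0]
    - [0,0,0]
    - [0,0,-0.2]
    - [0,0,-0.6]
    - [0,0,-1]
    - [0,0,-1]
  twist: [0,0,0,0,0,0,0,0]
  fingers: 0.2

```text
clock: 10.05
tcp_pos: [0.5447, 0.0401, 0.4567]
ee_rot: [0.005, 0.551, 0.835, 0.004]
ft_force: [1.5, 0.0, -0.5]
finger_gap: 0.038
finger_force: 0.0
```

Run:
```python
from h import *
A,p=tool();s=arm.state();print(p,yaw(A),s['clock'],s['finger_gap'])
im=snap('wrist','w4.png');snap('top','t4.png')
sc=snap('scene','s4.png')
a=cv2.resize(im[120:320,155:355,::-1],(400,400),interpolation=cv2.INTER_CUBIC)
u,v=proj('s4.png',[.543,.04,.16]).astype(int)
b=cv2.resize(sc[v-50:v+50,u-50:u+50,::-1],(400,400),interpolation=cv2.INTER_CUBIC)
cv2.imwrite('pics/v4.png',np.hstack([a,b]))
# path to view pose over pliers: yaw .2, 
plan([.47,.305,.24],.2,4,start=(p-[0,0,.18],yaw(A)))
```

```text
[0.54474189 0.0400723  0.45666513] 1.97486377762993 10.05 0.03795945746031441
dp [0.6824, 0.0886, 0.0917] twist 0.1412 rows>= 3.6
dp [0.6544, -0.213, 0.0917] twist 0.1412 rows>= 3.6
dp [0.4996, -0.4733, 0.0917] twist 0.1412 rows>= 3.6
dp [0.248, -0.6419, 0.0917] twist 0.1412 rows>= 3.6
```

View pics/v4.png

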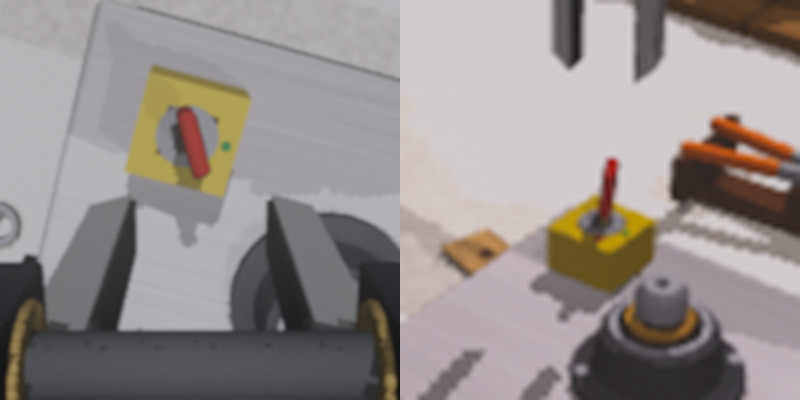

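The key stands upright in the switch, turned off the green dot, and its bow is aligned about 60–70° clockwise. I now move to the pliers.

Run:
```python
from h import *
a=at('w4.png',155+93,120+56,.185);b=at('w4.png',155+101,120+86,.185);d=b-a;print('key dir from wheel x',np.degrees(np.arctan2(d[1],d[0])-.134))
A,p=tool();plan([.43,.305,.22],.2,4)
```

```text
key dir from wheel x -60.09837417780765
dp [0.7221, 0.0028, 0.1243] twist 0.1412 rows>= 3.6
dp [0.6534, -0.3074, 0.1243] twist 0.1412 rows>= 3.6
dp [0.4582, -0.5581, 0.1243] twist 0.1412 rows>= 3.6
dp [0.1742, -0.7007, 0.1243] twist 0.1412 rows>= 3.6
```

Emit:
jog_arm:
  dp:
    - [0.36,0,0]
    - [0.722,0.003,0.124]
    - [0.722,0.003,0.124]
    - [0.722,0.003,0.124]
    - [0.722,0.003,0.124]
  twist: [0.03,0.141,0.141,0.141,0.141]
  fingers: -0.5

```text
clock: 10.62
tcp_pos: [0.5137, 0.1062, 0.4357]
ee_rot: [-0.001, 0.721, 0.693, -0.002]
ft_force: [0.5, -0.3, 0.3]
finger_gap: 0.0674
finger_force: 0.0
```

Emit:
jog_arm:
  dp:
    - [0.653,-0.307,0.124]
    - [0.653,-0.307,0.124]
    - [0.653,-0.307,0.124]
    - [0.653,-0.307,0.124]
  twist: [0.141,0.141,0.141,0.141]

```text
clock: 10.95
tcp_pos: [0.4852, 0.1738, 0.4236]
ee_rot: [-0.001, 0.855, 0.518, -0.001]
ft_force: [-0.1, 0.2, 0.3]
finger_gap: 0.0707
finger_force: 0.0
```

Emit:
jog_arm:
  dp:
    - [0.458,-0.558,0.124]
    - [0.458,-0.558,0.124]
    - [0.458,-0.558,0.124]
    - [0.458,-0.558,0.124]
  twist: [0.141,0.141,0.141,0.141]

```text
clock: 11.28
tcp_pos: [0.4569, 0.2403, 0.4111]
ee_rot: [0.0, 0.948, 0.318, -0.002]
ft_force: [-0.2, -0.2, 0.3]
finger_gap: 0.0705
finger_force: 0.0
```

Emit:
jog_arm:
  dp:
    - [0.174,-0.7,0.124]
    - [0.174,-0.7,0.124]
    - [0.174,-0.7,0.124]
    - [0.174,-0.7,0.124]
    - [0.174,-0.7,0.124]
    - [0.174,-0.7,0.124]
    - [0.174,-0.7,0.124]
  twist: [0.141,0.141,0.141,0.141,0.141,0.141,0.141]

```text
clock: 11.87
tcp_pos: [0.43, 0.3044, 0.3997]
ee_rot: [0.0, 0.995, 0.102, -0.0]
ft_force: [-0.8, 0.0, -0.0]
finger_gap: 0.0704
finger_force: 0.0
```

Run:
```python
from h import *
A,p=tool();s=arm.state();print(p,yaw(A),s['clock'],s['finger_gap'],s['qpos'].round(2))
im=snap('wrist','w5.png');cv2.imwrite('pics/w5b.png',cv2.resize(im[:,:,::-1],(800,600),interpolation=cv2.INTER_CUBIC))
```

```text
[0.43003924 0.30438072 0.39971732] 0.2050560318105003 11.8667 0.07038427164337892 [-0.67  0.46  0.    1.87 -0.    0.82 -2.03]
```

View pics/w5b.png

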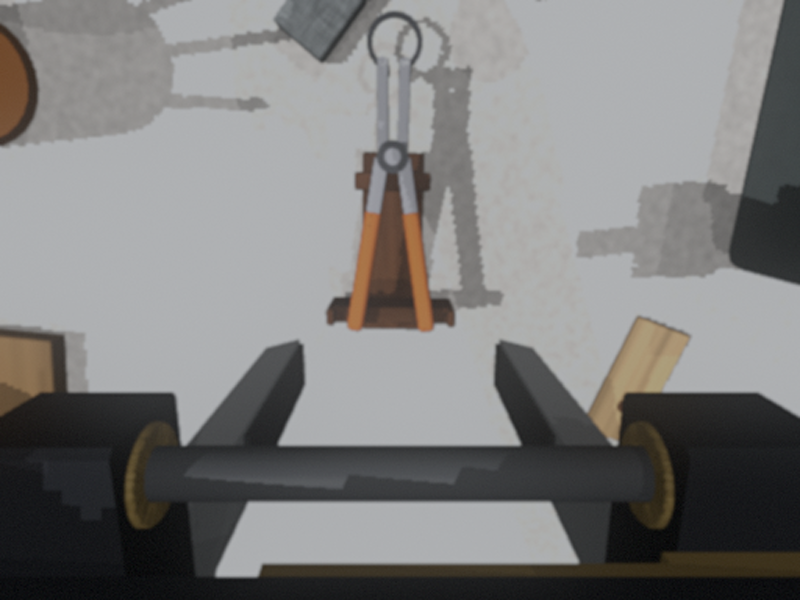

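The wrist view shows the ring at (395,41), the pivot at (392,156), the handle ends at (355,328) and (427,328), and the rest's bars at v 181 and 312.

Run:
```python
from h import *
s=1.5625
A,p=tool();g=p+A@[0,0,.18]
f=lambda u,v,z:at('w5.png',u/s,v/s,z)
ring=f(395,40,.021);piv=f(392,156,.054);e=(f(355,328,.05)+f(427,328,.05))/2
fb=(f(357,181,.04)+f(429,181,.04))/2; rb=(f(328,312,.04)+f(454,313,.04))/2
for n,q in dict(ring=ring,piv=piv,end=e,fb=fb,rb=rb).items(): print(n,q,'tool',A.T@(q-g))
for a,b in [(e,piv),(e,ring),(piv,ring),(rb,fb)]: d=b-a;print(np.arctan2(d[1],d[0]),np.linalg.norm(d[:2]))
for w in [.19,.2,.21]: 
  u=np.array([np.cos(w),np.sin(w),0]);print(piv-u*.06,ring-u*.129,e+u*.055,(fb+rb)/2)
```

```text
ring [0.57996687 0.33751921 0.021     ] tool [ 0.15371594 -0.00225354  0.19880748]
piv [0.50797212 0.32431401 0.054     ] tool [ 0.08051936 -0.00390949  0.16585084]
end [0.39897179 0.30269548 0.05      ] tool [-0.03059774 -0.00485053  0.16991744]
fb [0.49337225 0.32083238 0.04      ] tool [ 0.06552524 -0.00346821  0.1798601 ]
rb [0.40690373 0.30444892 0.04      ] tool [-0.02246899 -0.00496352  0.17991248]
0.19579370587091025 0.11112350651670354
0.19007881978632785 0.18431470780608572
0.18140259868579586 0.07319577088190557
0.18725334486099435 0.08800694441959643
[0.44905187 0.31298248 0.054     ] [0.45328832 0.31315642 0.021     ] [0.45298202 0.31308271 0.05      ] [0.45013799 0.31264065 0.04      ]
[0.44916813 0.31239385 0.054     ] [0.45353828 0.31189087 0.021     ] [0.45287545 0.31362229 0.05      ] [0.45013799 0.31264065 0.04      ]
[0.44929027 0.31180642 0.054     ] [0.45380088 0.31062789 0.021     ] [0.45276349 0.31416077 0.05      ] [0.45013799 0.31264065 0.04      ]
```

Run:
```python
from h import *
plan([.451,.313,.046],.19,2)
```

```text
dp [0.1111, -0.0211, 0.8695] twist 0.0023 rows>= 2.1
dp [0.111, -0.0219, 0.8695] twist 0.0023 rows>= 2.1
```

Emit:
jog_arm:
  dp:
    - [0.11,-0.02,0.4]
    - [0.22,-0.043,0.8]
    - [0.22,-0.043,0.9]
    - [0.22,-0.043,0.9]
    - [0.22,-0.043,0.9]
  twist: [0.005,0.005,0.005,0.005,0.005]

```text
clock: 12.33
tcp_pos: [0.4504, 0.3132, 0.3106]
ee_rot: [0.0, 0.996, 0.094, -0.001]
ft_force: [0.2, 0.1, 0.1]
finger_gap: 0.0705
finger_force: 0.0
```

Emit:
jog_arm:
  dp:
    - [0,0,0.3]
    - [0,0,0.6]
    - [0,0,0.84]
    - [0,0,0.84]
    - [0,0,0.84]
  twist: [0,0,0,0,0]

```text
clock: 12.75
tcp_pos: [0.4506, 0.3138, 0.2276]
ee_rot: [-0.0, 0.996, 0.094, 0.0]
ft_force: [-0.8, 0.2, 0.8]
finger_gap: 0.0705
finger_force: 0.0
```

Emit:
jog_arm:
  dp:
    - [0,0,0]
    - [0,0,0]
    - [0,0,0]
    - [0,0,0]
    - [0,0,0]
    - [0,0,0]
    - [0,0,0]
    - [0,0,0]
    - [0,0,0]
    - [0,0,0]
  twist: [0,0,0,0,0,0,0,0,0,0]
  fingers: 1
  squeeze: 40

```text
clock: 13.58
tcp_pos: [0.4507, 0.3138, 0.2273]
ee_rot: [-0.0, 0.996, 0.094, 0.001]
ft_force: [-0.9, -0.8, 8.1]
finger_gap: 0.0227
finger_force: 40.0
```

Emit:
jog_arm:
  dp:
    - [0,0,-0.1]
    - [0,0,-0.25]
    - [0,0,-0.5]
    - [0,0,-0.8]
    - [0,0,-1]
    - [0,0,-1]
  twist: [0,0,0,0,0,0]

```text
clock: 14.08
tcp_pos: [0.4516, 0.3144, 0.3307]
ee_rot: [-0.002, 0.996, 0.093, 0.003]
ft_force: [-0.0, 0.7, -1.1]
finger_gap: 0.0228
finger_force: 40.0
```

Emit:
jog_arm:
  dp:
    - [0,0,-0.3]
    - [0,0,-0.7]
    - [0,0,-1]
    - [0,0,-1]
    - [0,0,-1]
  twist: [0,0,0,0,0]

```text
clock: 14.5
tcp_pos: [0.4505, 0.3136, 0.4273]
ee_rot: [-0.001, 0.996, 0.093, 0.001]
ft_force: [0.3, -0.7, -2.2]
finger_gap: 0.0228
finger_force: 40.0
```

Run:
```python
from h import *
A,p=tool();s=arm.state();print(p,yaw(A),s['clock'],s['finger_gap'],s['finger_force'])
im=snap('wrist','w6.png');snap('scene','s6.png')
cv2.imwrite('pics/w6b.png',cv2.resize(im[0:200,130:380,::-1],(750,600),interpolation=cv2.INTER_CUBIC))
# wheel frame from switch: slot (.5427,.0395), yaw .134
w=.134;c,q=np.cos(w),np.sin(w);S=np.array([.5427,.0395])-np.array([[c,-q],[q,c]])@[-.095,.075];print('spindle',S)
u=np.array([c,q]);G=S-.150*u
plan([*G,.25],w,5)
```

```text
[0.45047793 0.31361818 0.42729989] 0.18722190877012104 14.5 0.02281611701336435 39.99869763851166
spindle [ 0.64686832 -0.02213572]
dp [-0.0372, 0.7163, -0.0104] twist 0.0034 rows>= 1.7
dp [-0.0296, 0.7167, -0.0104] twist 0.0034 rows>= 1.7
dp [-0.0219, 0.717, -0.0104] twist 0.0034 rows>= 1.7
dp [-0.0143, 0.7171, -0.0104] twist 0.0034 rows>= 1.7
dp [-0.0066, 0.7173, -0.0104] twist 0.0034 rows>= 1.7
```

View pics/w6b.png

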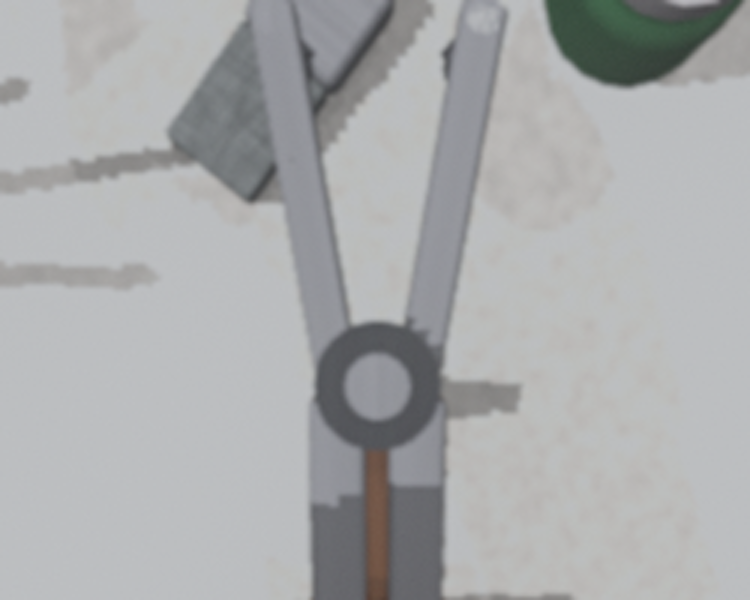

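The crop (3x, offset 130,0) shows the pliers held straight: pivot at (377,385), jaws spread and symmetric, lugs at (305,60) and (448,60), ring just out of frame. Next I stop beside the spindle to measure it in the same image as the pliers.

Run:
```python
from h import *
A,p=tool();g=p+A@[0,0,.18]
for z in [.006,.008]: print('pivot tool',A.T@(at('w6.png',130+377/3-.33,385/3-.33,g[2]+z)-g))
for u,v in [(305,60),(448,60),(278,30),(481,30)]: print(A.T@(at('w6.png',130+u/3-.33,v/3-.33,g[2]-.001)-g))
w=.134;c,q=np.cos(w),np.sin(w);G=np.array([.6469,-.0221])+np.array([[c,-q],[q,c]])@[-.105,.09]
plan([*G,.25],w,3)
```

```text
pivot tool [ 0.06252332 -0.00041484 -0.00618044]
pivot tool [ 0.06259278 -0.00041059 -0.00818064]
[ 0.11074801 -0.01137941  0.00066572]
[0.11074543 0.01034052 0.00069579]
[ 0.11488405 -0.015386    0.00064827]
[0.11487953 0.01524972 0.00069069]
dp [0.1039, 0.9022, -0.0173] twist 0.0057 rows>= 2.2
dp [0.1199, 0.9002, -0.0173] twist 0.0057 rows>= 2.2
dp [0.1359, 0.8979, -0.0173] twist 0.0057 rows>= 2.2
```

Emit:
jog_arm:
  dp:
    - [0.02,0.2,-0.02]
    - [0.05,0.5,-0.02]
    - [0.1,0.9,-0.02]
    - [0.1,0.9,-0.02]
  twist: [0.006,0.006,0.006,0.006]

```text
clock: 14.93
tcp_pos: [0.479, 0.2187, 0.4261]
ee_rot: [0.004, 0.997, 0.079, -0.002]
ft_force: [0.8, -0.9, -1.5]
finger_gap: 0.0225
finger_force: 40.0
```

Emit:
jog_arm:
  dp:
    - [0.05,0.35,-0.02]
    - [0.1,0.7,-0.02]
    - [0.12,0.9,-0.02]
    - [0.12,0.9,-0.02]
  twist: [0.006,0.006,0.006,0.006]

```text
clock: 15.27
tcp_pos: [0.5047, 0.1346, 0.4284]
ee_rot: [0.002, 0.998, 0.07, -0.002]
ft_force: [-0.4, -0.6, -1.8]
finger_gap: 0.0225
finger_force: 40.0
```

Emit:
jog_arm:
  dp:
    - [0.05,0.35,-0.02]
    - [0.1,0.6,-0.02]
    - [0.14,0.8,-0.02]
    - [0.14,0.9,-0.02]
    - [0.14,0.9,-0.02]
    - [0.14,0.9,-0.02]
    - [0.14,0.9,-0.02]
  twist: [0.006,0.006,0.006,0.006,0.006,0.006,0.006]

```text
clock: 15.85
tcp_pos: [0.5306, 0.0554, 0.4317]
ee_rot: [-0.001, 0.998, 0.067, -0.001]
ft_force: [1.0, 0.8, -1.7]
finger_gap: 0.0229
finger_force: 40.0
```

Run:
```python
from h import *
A,p=tool();s=arm.state();print(p,yaw(A),s['clock'],s['finger_gap'],s['finger_force'])
im=snap('wrist','w7.png')
print(proj('w7.png',[.6469,-.0221,.18]),proj('w7.png',[.6469,-.0221,.158]))
cv2.imwrite('pics/w7b.png',cv2.resize(im[0:200,200:450,::-1],(750,600),interpolation=cv2.INTER_CUBIC))
```

```text
[0.53063653 0.05540396 0.43165114] 0.13322056512444136 15.85 0.02288660765569633 39.99881029129028
[395.17199549  54.88994073] [382.56734196  60.21971071]
```

View pics/w7b.png

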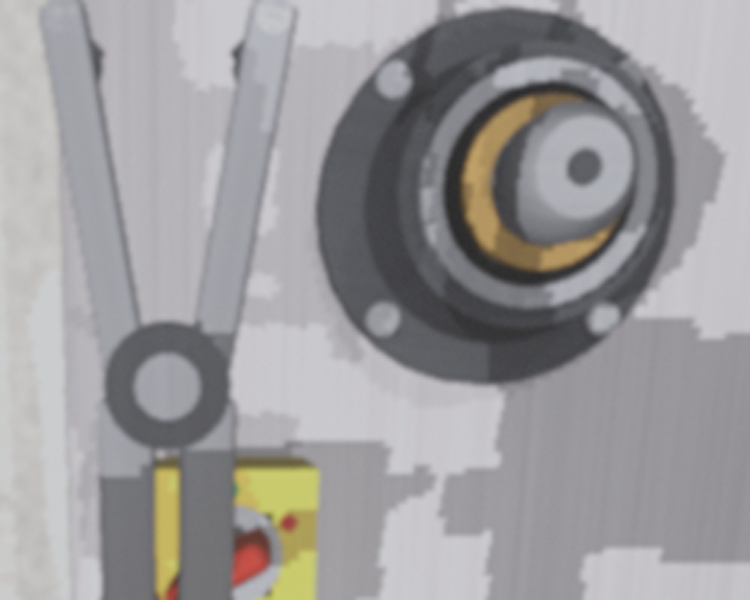

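The spindle's end centre is at crop (584,167), within 1 px of the prediction. The pliers are straight and the key points at the red dot.

Run:
```python
from h import *
S=at('w7.png',200+584/3-.33,167/3-.33,.18);print(S)
A,p=tool();w=yaw(A);u=np.array([np.cos(w),np.sin(w)]);G=S[:2]-.1315*u;print(G)
plan([*G,.2517],w,1)
```

```text
[ 0.64655742 -0.02161773  0.18      ]
[ 0.51622856 -0.03912883]
dp [-0.2694, 0.9178, 0.0018] twist -0.0 rows>= 2.3
```

Emit:
jog_arm:
  dp:
    - [-0.13,0.2,0]
    - [-0.269,0.5,0]
    - [-0.269,0.8,0]
    - [-0.269,0.918,0]
    - [-0.269,0.918,0]
    - [-0.269,0.918,0]
    - [-0.269,0.918,0]
    - [-0.269,0.918,0]
  twist: [0,0,0,0,0,0,0,0]

```text
clock: 16.57
tcp_pos: [0.5166, -0.0389, 0.4322]
ee_rot: [-0.001, 0.998, 0.067, -0.0]
ft_force: [0.6, -0.0, -1.0]
finger_gap: 0.0227
finger_force: 40.0
```

Run:
```python
from h import *
A,p=tool();s=arm.state();print(p,yaw(A),s['clock'],s['ft_force'])
g=p+A@[0,0,.18];r=p+A@[.1315,0,.2063];print('ring',r)
im=snap('scene','s8.png')
for q in [[.6466,-.0216,.18],r]: print(proj('s8.png',q))
u,v=proj('s8.png',[.6466,-.0216,.19]).astype(int)
cv2.imwrite('pics/s8b.png',cv2.resize(im[v-45:v+45,u-60:u+60,::-1],(800,600),interpolation=cv2.INTER_CUBIC));print(u,v)
```

```text
[ 0.51664775 -0.03886442  0.43216346] 0.13411707227373085 16.5667 [ 0.59028047 -0.00427697 -1.04142507]
ring [ 0.64692484 -0.0210326   0.22585824]
[285.50640147 195.45975495]
[286.73706261 177.6812183 ]
285 191
```

View pics/s8b.png

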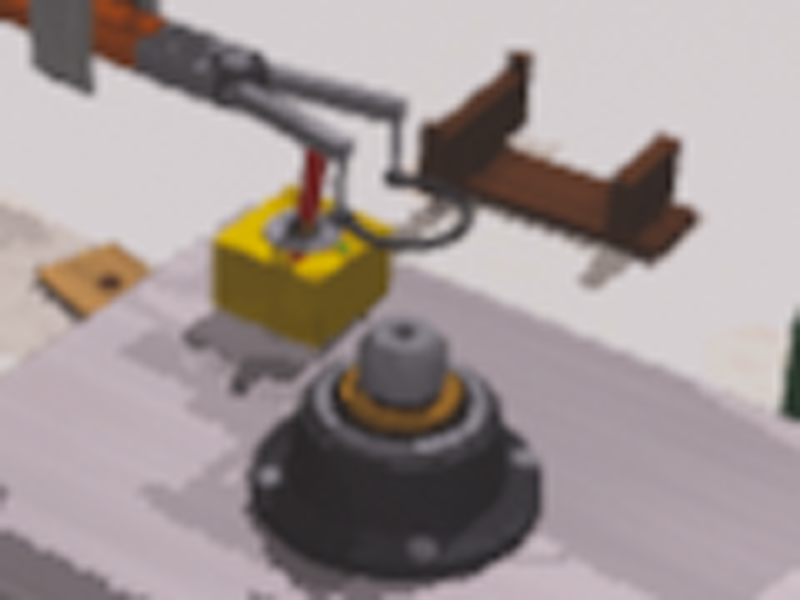

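The scene crop shows the ring at (410,212), directly above the spindle's end at (404,330), as predicted. I lower it in steps, watching the force.

Emit:
jog_arm:
  dp:
    - [-0.004,0.006,0.15]
    - [-0.004,0.006,0.3]
    - [-0.004,0.006,0.4]
    - [-0.004,0.006,0.4]
    - [-0.004,0.006,0.4]
    - [-0.004,0.006,0.4]
  twist: [0,0,0,0,0,0]

```text
clock: 17.12
tcp_pos: [0.5165, -0.0414, 0.3928]
ee_rot: [-0.0, 0.998, 0.066, 0.0]
ft_force: [0.7, -1.1, -0.8]
finger_gap: 0.0227
finger_force: 40.0
```

Emit:
jog_arm:
  dp:
    - [0,0,0.03]
    - [0,0,0.06]
    - [0,0,0.09]
    - [0,0,0.11]
    - [0,0,0.11]
  twist: [0,0,0,0,0]

```text
clock: 17.53
tcp_pos: [0.5163, -0.0417, 0.3811]
ee_rot: [-0.0, 0.998, 0.065, 0.0]
ft_force: [0.6, 0.5, -0.6]
finger_gap: 0.0224
finger_force: 40.0
```

Emit:
jog_arm:
  dp:
    - [0.002,-0.014,0]
    - [0.003,-0.027,0]
    - [0.003,-0.027,0]
    - [0.003,-0.027,0]
    - [0.003,-0.027,0]
    - [0.003,-0.027,0]
  twist: [0,0,0,0,0,0]

```text
clock: 18.03
tcp_pos: [0.5161, -0.0391, 0.3813]
ee_rot: [0.0, 0.998, 0.065, -0.0]
ft_force: [-0.0, 0.6, -1.3]
finger_gap: 0.0229
finger_force: 40.0
```

Run:
```python
from h import *
A,p=tool();s=arm.state();print(p,yaw(A),s['ft_force'],s['wrist_torque']);print('ring',p+A@[.1315,0,.2063])
```

```text
[ 0.51609118 -0.03907633  0.38128546] 0.1306076960675751 [-0.01502233  0.61876909 -1.3091106 ] [0.10190781 0.00669539 0.0145082 ]
ring [ 0.6464574 -0.0219652  0.1749755]
```

Centred, and no contact. I continue down.

Emit:
jog_arm:
  dp:
    - [0,0,0.02]
    - [0,0,0.04]
    - [0,0,0.06]
    - [0,0,0.06]
    - [0,0,0.06]
  twist: [0,0,0,0,0]

```text
clock: 18.45
tcp_pos: [0.5161, -0.039, 0.3751]
ee_rot: [-0.0, 0.998, 0.065, -0.0]
ft_force: [0.3, 0.2, -1.3]
finger_gap: 0.0229
finger_force: 40.0
```

Emit:
jog_arm:
  dp:
    - [0,0,0.02]
    - [0,0,0.04]
    - [0,0,0.06]
    - [0,0,0.07]
    - [0,0,0.07]
    - [0,0,0.07]
  twist: [0,0,0,0,0,0]

```text
clock: 18.95
tcp_pos: [0.5161, -0.039, 0.3682]
ee_rot: [-0.0, 0.998, 0.065, -0.0]
ft_force: [0.1, -0.2, -1.5]
finger_gap: 0.023
finger_force: 40.0
```

Emit:
jog_arm:
  dp:
    - [0,0,0.01]
    - [0,0,0.015]
    - [0,0,0.015]
    - [0,0,0.015]
  twist: [0,0,0,0]

```text
clock: 19.28
tcp_pos: [0.5161, -0.039, 0.3668]
ee_rot: [0.0, 0.998, 0.065, -0.0]
ft_force: [-1.1, -0.1, -2.1]
finger_gap: 0.0224
finger_force: 40.0
```

Emit:
jog_arm:
  dp:
    - [0,0,0.005]
    - [0,0,0.01]
    - [0,0,0.01]
    - [0,0,0.01]
  twist: [0,0,0,0]

```text
clock: 19.62
tcp_pos: [0.5162, -0.039, 0.3658]
ee_rot: [0.0, 0.998, 0.065, 0.0]
ft_force: [-0.0, -0.0, -1.6]
finger_gap: 0.0227
finger_force: 40.0
```

Emit:
jog_arm:
  dp:
    - [0,0,0.004]
    - [0,0,0.008]
    - [0,0,0.008]
    - [0,0,0.008]
  twist: [0,0,0,0]

```text
clock: 19.95
tcp_pos: [0.5161, -0.039, 0.365]
ee_rot: [0.0, 0.998, 0.065, -0.0]
ft_force: [-0.8, 0.3, -0.3]
finger_gap: 0.0225
finger_force: 40.0
```

Emit:
jog_arm:
  dp:
    - [0,0,0.004]
    - [0,0,0.008]
    - [0,0,0.008]
    - [0,0,0.008]
  twist: [0,0,0,0]

```text
clock: 20.28
tcp_pos: [0.5161, -0.039, 0.3643]
ee_rot: [-0.0, 0.998, 0.065, 0.0]
ft_force: [-1.5, 0.1, 0.9]
finger_gap: 0.0228
finger_force: 40.0
```

The ring touched the washer lightly at the expected height. I back off about 1 mm to groove level and hand in.

Emit:
jog_arm:
  dp:
    - [0,0,-0.01]
    - [0,0,-0.01]
    - [0,0,-0.01]
    - [0,0,-0.01]
    - [0,0,-0.01]
  twist: [0,0,0,0,0]

```text
clock: 20.7
tcp_pos: [0.5162, -0.039, 0.3652]
ee_rot: [0.0, 0.998, 0.065, 0.0]
ft_force: [-0.3, 1.0, -1.0]
finger_gap: 0.023
finger_force: 40.0
```

Run:
```python
from h import *
s=arm.state();print(s['tcp_pos'],s['ft_force'],s['finger_gap'],s['finger_force'])
print(arm.hand_in())
```

```text
[ 0.51624151 -0.03898697  0.36519525] [-0.33685817  1.03151681 -1.04207373] 0.022980126577512888 39.99863862991333
the job is handed in; nothing more can be done
None
```

I handed the job in at about 21 s: the key is home in the switch and turned to locked off, and the spread circlip is around the spindle at groove height with the pliers still held squeezed. The hand-in returned no verdict, and I judged the final ring height by force and position, not by a picture.

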